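# Set the address switches of the label station

## Task

Set the address of the label printing station on the counter: slide its clear cover fully open to the left, set the four white switches to on, off, off, on (counted from the left; on is pushed fully up the slope towards the green stripe, off is fully down), slide the cover fully shut again, and then press the round green key all the way in and let go. Don't knock the hood that overhangs the switches, and leave everything else on the counter where it is.

Things in the scene. Friction and masses are not known exactly. Their poses are not given: they have to be found in the camera images.
- station: Grey label station fixed to the counter, 178 mm deep, 260 mm wide; origin on the counter, mid-width, 35 mm behind the panel's centre; x to its back, y to its left, z up; within 0.2 rad of facing the robot. Sloped front panel (35 degrees) from 50 mm high at the front to 124 mm, then a flat top, then a black column, 180 mm wide, its front 95 mm behind the panel's centre.
- panel: Sloped panel, 130 mm along the slope, 260 mm wide; origin on its surface at its centre, 87 mm above the counter; x up the slope (away from the robot), y left along the switch row, z out of the surface (35 degrees from vertical, leaning to the robot). Right half: blue switch bank centred at y = -64 mm; left half: green key at y = +64 mm. Both on the line x = 0.
- hood: Black hood with a screen on top, carried by the column over the panel. Underside 347 mm above the counter, 30 mm thick, 240 mm wide; front edge 20 mm behind the panel's centre, so a hand pointing straight down at the switches meets it: lean the tool about 35 degrees, square to the panel. Origin as the station's. Must not be struck.
- cover (a joint): Clear sliding cover, 104 mm along the slope, 112 mm wide, upper face 22.5 mm off the panel, with an orange bar handle. 0 = fully shut (centred over the switches, panel y = -64 mm), 0.128 m = fully open, slid left (panel y = +64 mm, over the key). Starts 0 to 20 mm open. Slides along panel y with about 1 N of friction, stays where left, stops at both ends.
- cover_bar (a point): Centre of the top of the cover's orange bar handle: the bar is 60 mm along the slope, 12 mm thick along panel y and stands 28 mm off the cover (its top is 50.5 mm off the panel). Push it from the side or pinch it.
- sw1 (a joint): White slide switch 1 (leftmost), at panel y = -28 mm. 0 = off (down the slope, panel x = -10 mm), 0.020 m = on (up the slope, panel x = +10 mm). It snaps: from its middle on it springs to the nearer end; about 1 to 2 N moves it. Always at one end at the start.
- sw2 (a joint): White slide switch 2 (second from the left), at panel y = -52 mm. 0 = off (down the slope, panel x = -10 mm), 0.020 m = on (up the slope, panel x = +10 mm). It snaps: from its middle on it springs to the nearer end; about 1 to 2 N moves it. Always at one end at the start.
- sw3 (a joint): White slide switch 3 (third from the left), at panel y = -76 mm. 0 = off (down the slope, panel x = -10 mm), 0.020 m = on (up the slope, panel x = +10 mm). It snaps: from its middle on it springs to the nearer end; about 1 to 2 N moves it. Always at one end at the start.
- sw4 (a joint): White slide switch 4 (rightmost), at panel y = -100 mm. 0 = off (down the slope, panel x = -10 mm), 0.020 m = on (up the slope, panel x = +10 mm). It snaps: from its middle on it springs to the nearer end; about 1 to 2 N moves it. Always at one end at the start.
- sw1_top (a point): Centre of the top of switch 1's knob, which is 10 mm by 10 mm and stands 17 mm off the panel; the switches are 24 mm apart (14 mm between knobs). Nothing else stands off the panel beside them while the cover is open.
- sw2_top (a point): Centre of the top of switch 2's knob, which is 10 mm by 10 mm and stands 17 mm off the panel; the switches are 24 mm apart (14 mm between knobs). Nothing else stands off the panel beside them while the cover is open.
- sw3_top (a point): Centre of the top of switch 3's knob, which is 10 mm by 10 mm and stands 17 mm off the panel; the switches are 24 mm apart (14 mm between knobs). Nothing else stands off the panel beside them while the cover is open.
- sw4_top (a point): Centre of the top of switch 4's knob, which is 10 mm by 10 mm and stands 17 mm off the panel; the switches are 24 mm apart (14 mm between knobs). Nothing else stands off the panel beside them while the cover is open.
- key (a joint): Round green key, 0 = up, 0.006 m = fully in; spring return, fully in takes 4.8 N; it is pressed square to the panel.
- key_top (a point): Centre of the key's face (diameter 32 mm), 13 mm off the panel.
- gel_0: Blue pen lying on the counter, 148 mm long, 9 mm high; bystander. Origin at its underside.
- card_stack_0: Stack of cards, 80x111x11 mm, bystander. Origin at its underside.
- pocket_book_0: Red pocket book, 104x148x12 mm, bystander. Origin at its underside.
- self_stamp: Red and black self-inking stamp, 81 mm high, bystander. Origin at its underside.
- glue_stick: Glue stick standing, 94 mm high, bystander. Origin at its underside.
- service_bell: Silver counter bell on a black foot, 83 mm across, 59 mm high, bystander. Origin at its underside. In front of it, at the right of the counter (x 0.37 to 0.58 m, y -0.12 to -0.36 m), stands a fixed wooden chest with its lid up: pass over it with the fingertips above 0.3 m.

How it is judged:
On the way, in this order (a step that is already met when the one before it is completed fails the run):
1. the cover is fully open (value of joint cover above 0.12 m), for 0.1 s.
2. with the cover open, the switches read on, off, off, on (value of joint each of sw1, sw4 above 0.0165 m and value of joint each of sw2, sw3 below 0.0035 m and value of joint cover above 0.11 m), for 0.1 s.
3. the cover is fully shut again (value of joint each of sw1, sw4 above 0.0165 m and value of joint each of sw2, sw3 below 0.0035 m and value of joint cover below 0.005 m), for 0.1 s.
4. the green key is pressed in, with the cover shut (value of joint each of sw1, sw4 above 0.0165 m and value of joint each of sw2, sw3 below 0.0035 m and value of joint key above 0.0045 m and value of joint cover below 0.008 m), for 0.05 s.
At the end, for the whole second after the job is handed in: Switches 1 to 4 from the left stand on, off, off, on, each within 3.5 mm of its end; the cover is within 6 mm of fully shut; the key has been pressed at least 4.5 mm after the cover was shut and has come back up (value of joint each of sw1, sw4 above 0.0165 m and value of joint each of sw2, sw3 below 0.0035 m and value of joint cover below 0.006 m and value of joint key below 0.0015 m); the robot touches nothing.
It fails at once if the hood is struck (more than 5 N) (contact force between anything else and hood above 5 N).
It fails at once if a bystander is moved more than 25 mm (distance of any of gel_0, card_stack_0, pocket_book_0, self_stamp, glue_stick, service_bell from where it was at the start of the episode above 0.025 m).
It also fails if it takes over 58 s, if anything falls off the work surface, if the arm or the gripper's body presses on something with over 40 N, if the wrist force passes 120 N, or if a joint passes its speed limit or range.

## Robot

A 6-joint arm with a two-finger parallel gripper is mounted at the origin on a cart in front of the work surface, level with it; the furniture and walls round the work are solid. World frame = base frame: x ahead of the robot, y to its left, z up, the work surface at z = 0. Lengths are in m, angles in rad, forces in N, time in s.
With the tool pointing down it reaches from about 0.35 to 0.775 m from the base axis. Payload 5.5 kg.
Tool frame: the origin (TCP) lies at the very end of the fingers, on their centre line; the grasp point (between the pads) lies env.hold_point_z behind it (env.hold_point_z is the distance from the TCP to the grasp point, in m); z points along the fingers, y is the line along which they close (so a half turn about z gives the same grasp; the last joint's range is limited). The gripper opens to 85 mm and grips with 20 to 120 N. Pads are 22 mm wide; open, the fingers measure 114 mm over their backs; the gripper's body (76 mm by 85 mm) begins 54 mm behind the grasp point. The pads swing forward as they close: fully open they stand 13 mm farther back than shut.
Start: joints at [1.081, 0.313, 0.046, 1.304, 0, 1.431], TCP at [0.197, 0.54, 0.231] pointing down, gripper open.
Joint ranges: [-2.76, 2.76], [-0.86, 1.69], [-1.03, 1.26], [-2.2, 2.34], [-1.47, 1.5], [-3.14, 3.14]. Speed limits (rad/s): [2.57, 2.57, 3.14, 3.14, 3.14, 3.14].

## Interface

Orientations are given as a unit quaternion [w, x, y, z].
In Python, from workcell import env gives the robot as it stands.
- The arm moves only by the tool carry_out, never from a script. Its argument "steps" is a list of rows, each a list of 3 entries, a list of its own where there are three numbers: the turn, a rotation vector about the tool's x, y, z in degrees, then the shift along the tool's x, y, z in cm, then the closure in counts, from 0 (fully open) to 255 (shut). A call has exactly 8 rows; each row is the pose to reach, as a shift and turn from the pose commanded when the call began, along the tool's axes at that moment; what a row does not reach only later rows make up. A row lasts 1/8 s, in which the tool goes at most 62.5 mm and 10.7 degrees, less where a joint would pass 70% of its speed; a pose out of reach is approached as far as the arm can. A call with a gripper value outside its range is refused whole. The fingers move at their own pace and stop on an object; "force" is the grip in N (left out, the last holds). Time passes only in rows, so rows that repeat a pose let the fingers close, or fill a call up. It gives the time, the measured TCP pose, the force, the opening and the grip force at its end, in the units of the state.
- env.get_state(): the state, without advancing time (a new reading comes with each control period).
- env.read_camera(name): name is "scene" or "top"; returns (picture, depth): 420x560x3 uint8, red, green, blue; 420x560 float32, m along the optical axis (not along the pixel's ray), 0 where there is no reading.
- env.get_calibration(name): a dict with "fx", "fy", "cx", "cy" (pixels), "origin" and "orientation" of the camera in the world. Camera axes: x right, y up, looking along -z (the intrinsics and any distortion apply to the point x, -y, -z); pixel columns grow to the right and rows downward; lengths in m; the calibration is good to about 2 mm. A picture is of the moment at which its call begins. get_calibration takes no time and is no camera call.
- env.hand_in(): hands the job in; it is judged then, once.
The state is a dict: "clock": time; "joint_pos": joint angles; "qvel": joint speeds; "tau": joint torques, N m; "tcp_pos": TCP position; "orientation": TCP orientation; "wrist_force": force on the tool from outside, world axes, zero at the start; "ft_torque": the same for the moment, N m; "finger_gap": finger opening in m; "grip_force": force on a finger pad.
Only numpy, scipy, OpenCV 4.12 (cv2) and the standard library are available. Lean on these libraries where they do the work, as an engineer would, in place of code of your own. Each camera call takes 0.05 s, during which the arm holds its last target. There are 200 camera calls.

## Working session

There is one attempt and no reset: what is moved stays moved. The work goes in short steps, Python scripts to look and compute and a tool call to move; the robot and the scene stay as the last step left them, time stands still between calls to the robot, and variables do not carry over. Pictures are saved under pics/ and viewed, at most 10 in all, crops included, and the job is handed in when it is done.

Besides the shell and the picture viewer there is one more tool, called by a JSON object that holds its "api" and its "payload", one argument or row to a line. carry_out: Moves the arm, as the interface text tells. Its arguments: {"type":"object","properties":{"steps":{"type":"array","items":{"type":"array"}},"force":{"type":"number"}},"required":["steps"]}

```bash
mkdir -p pics
cat > h.py <<'E'
import numpy as np, cv2
from scipy.spatial.transform import Rotation as R
from workcell import env
def q2R(q): return R.from_quat([q[1],q[2],q[3],q[0]])
def snap(name):
    im,d=env.read_camera(name); c=env.get_calibration(name)
    return im,d,c
def w(c,d,u,v):
    z=d[v,u]; p=np.stack([(u-c['cx'])/c['fx']*z,-(v-c['cy'])/c['fy']*z,-z],-1)
    return q2R(c['orientation']).apply(p.reshape(-1,3)).reshape(p.shape)+c['origin']
E
python3 - <<'E'
from h import *
for n in ['scene','top']:
    im,d,c=snap(n); print(n,c); cv2.imwrite(f'pics/{n}0.png',im[:,:,::-1]); np.savez(f'{n}0.npz',im=im,d=d)
print(env.get_state(),env.hold_point_z)
E
```

```text
scene {'fx': 546.8660709515391, 'fy': 546.8660709515391, 'cx': 273.7605689877856, 'cy': 207.32839423335218, 'origin': array([ 0.05983992, -0.70677526,  0.91554046]), 'orientation': array([ 0.87954953,  0.40127935, -0.10683269, -0.23228062])}
top {'fx': 457.8852722277119, 'fy': 457.8852722277119, 'cx': 283.4729036918926, 'cy': 209.6064349225367, 'origin': array([0.32614797, 0.13990708, 1.2491689 ]), 'orientation': array([ 0.71560204,  0.04809051, -0.06357533, -0.69394466])}
{'clock': 0.1, 'joint_pos': array([1.08136950e+00, 3.13961671e-01, 4.50672736e-02, 1.30361648e+00,
       6.99539389e-06, 1.43117890e+00]), 'qvel': array([ 6.96527094e-05, -6.90819228e-04,  2.45744836e-03,  2.72569838e-04,
        6.55620488e-04,  1.03020673e-03]), 'tau': array([ 3.73058865e-03, -4.81725061e+01,  2.99245048e+01,  1.27343897e-02,
       -1.70753051e-04, -5.83610344e-06]), 'tcp_pos': array([0.1968545 , 0.53974799, 0.23046701]), 'orientation': array([-2.68533848e-04,  1.74014232e-01,  9.84742764e-01, -8.14136780e-04]), 'wrist_force': array([ 0.27530074, -0.5966737 ,  0.19424364]), 'ft_torque': array([-0.02692089, -0.03910389, -0.00652054]), 'grip_force': 0.0, 'finger_gap': 0.08547551604592578} 0.0187
```

View pics/scene0.png

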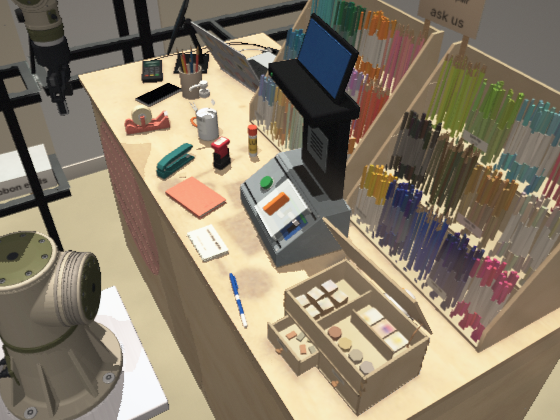

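View pics/top0.png

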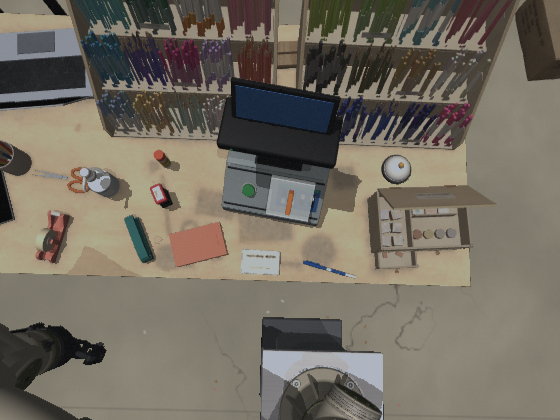

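The scene picture shows the key at (266,183) and the cover's orange bar at (277,203). In the top picture the key is at (249,190) and the bar at (290,203), and image up is +x. Next I'll measure both, plus the panel plane.

Run:
```python
from h import *
for n,box in [('top',(215,330,145,228)),('scene',(235,330,150,265))]:
    f=np.load(n+'0.npz'); im,d=f['im'],f['d']; c=env.get_calibration(n)
    V,U=np.mgrid[0:420,0:560]; P=w(c,d,U,V)
    hsv=cv2.cvtColor(im,cv2.COLOR_RGB2HSV); b=(U>box[0])&(U<box[1])&(V>box[2])&(V<box[3])
    for nm,lo,hi in [('orange',5,18),('green',50,85)]:
        m=b&(hsv[...,0]>=lo)&(hsv[...,0]<=hi)&(hsv[...,1]>150)&(hsv[...,2]>60)&(d>0)
        p=P[m]; q=p[p[:,2]>np.percentile(p[:,2],20)] if nm=='orange' else p
        cc=np.median(p,0); s=np.linalg.svd(p-p.mean(0))[2]
        print(n,nm,m.sum(),U[m].mean(),V[m].mean(),'mean',p.mean(0).round(4),'med',cc.round(4),'min',p.min(0).round(3),'max',p.max(0).round(3),'axis',s[0].round(3))
    # panel plane points: grey, with slope
    m=b&(hsv[...,1]<80)&(P[...,2]>.05)&(P[...,2]<.122)&(d>0)
    p=P[m]
    best=None;rng=np.random.default_rng(0)
    for _ in range(2000):
        a=p[rng.choice(len(p),3,False)]; nn=np.cross(a[1]-a[0],a[2]-a[0]); L=np.linalg.norm(nn)
        if L<1e-6: continue
        nn/=L; nn*=np.sign(nn[2])
        if abs(nn[2]-.819)>.05: continue
        k=np.abs((p-a[0])@nn)<.002
        if best is None or k.sum()>best.sum(): best=k
    q=p[best]; nn=np.linalg.svd(q-q.mean(0))[2][2]; nn*=np.sign(nn[2])
    print('plane',best.sum(),len(p),nn.round(4),'yaw',np.arctan2(-nn[1],-nn[0]),'c',q.mean(0).round(4))
```

```text
top orange 95 289.0315789473684 202.37894736842105 mean [0.5233 0.1047 0.1309] med [0.5236 0.1047 0.1324] min [0.497 0.098 0.11 ] max [0.552 0.111 0.149] axis [-0.851  0.119 -0.512]
  return _methods._mean(a, axis=axis, dtype=dtype,
  ret = um.true_divide(
<stdin>:9: RuntimeWarning: Mean of empty slice.
<stdin>:10: RuntimeWarning: Mean of empty slice.
  ret = ret.dtype.type(ret / rcount)
Traceback (most recent call last):
ValueError: zero-size array to reduction operation minimum which has no identity
```

```bash
cat > m.py <<'E'
from h import *
f=np.load('top0.npz'); print(cv2.cvtColor(f['im'],cv2.COLOR_RGB2HSV)[188:193,249])
for n,box in [('top',(215,330,145,228)),('scene',(235,330,150,265))]:
    f=np.load(n+'0.npz'); im,d=f['im'],f['d']; c=env.get_calibration(n)
    V,U=np.mgrid[0:420,0:560]; P=w(c,d,U,V)
    hsv=cv2.cvtColor(im,cv2.COLOR_RGB2HSV); b=(U>box[0])&(U<box[1])&(V>box[2])&(V<box[3])
    for nm,lo,hi in [('orange',5,18),('green',50,85)]:
        m=b&(hsv[...,0]>=lo)&(hsv[...,0]<=hi)&(hsv[...,1]>130)&(hsv[...,2]>40)&(d>0)
        p=P[m]
        if len(p)<5: print(nm,len(p)); continue
        s=np.linalg.svd(p-p.mean(0))[2]
        print(n,nm,m.sum(),'mean',p.mean(0).round(4),'min',p.min(0).round(3),'max',p.max(0).round(3),'axis',s[0].round(3))
    m=b&(hsv[...,1]<110)&(P[...,2]>.05)&(P[...,2]<.122)&(d>0)
    p=P[m]
    best=None;rng=np.random.default_rng(0)
    for _ in range(2000):
        a=p[rng.choice(len(p),3,False)]; nn=np.cross(a[1]-a[0],a[2]-a[0]); L=np.linalg.norm(nn)
        if L<1e-6: continue
        nn/=L; nn*=np.sign(nn[2])
        if abs(nn[2]-.819)>.05: continue
        k=np.abs((p-a[0])@nn)<.002
        if best is None or k.sum()>best.sum(): best=k
    q=p[best]; nn=np.linalg.svd(q-q.mean(0))[2][2]; nn*=np.sign(nn[2])
    print('plane',best.sum(),len(p),nn.round(4),'yaw',np.arctan2(-nn[1],-nn[0]),'c',q.mean(0).round(4))
E
python3 m.py
```

```text
[[ 67 138 107]
 [ 66 137 106]
 [ 67 139 108]
 [ 67 136 107]
 [ 66 135 108]]
top orange 101 mean [0.5233 0.1048 0.1304] min [0.497 0.096 0.11 ] max [0.555 0.113 0.149] axis [-0.861  0.132 -0.492]
top green 103 mean [0.5579 0.2013 0.1044] min [0.546 0.031 0.09 ] max [0.586 0.233 0.37 ] axis [-0.068 -0.812 -0.58 ]
plane 1516 3564 [-0.5678  0.0878  0.8185] yaw -0.1534945253264254 c [0.5623 0.1798 0.0896]
scene orange 275 mean [0.5243 0.0984 0.122 ] min [0.497 0.09  0.094] max [0.558 0.124 0.145] axis [-0.823  0.101 -0.558]
scene green 98 mean [0.5575 0.2034 0.0982] min [0.546 0.188 0.086] max [0.572 0.221 0.11 ] axis [-0.004  0.999 -0.034]
plane 1462 3814 [-0.5633  0.0825  0.8221] yaw -0.14547042354893178 c [0.5544 0.149  0.0868]
```

```bash
cat >> h.py <<'E'
YAW=-.15
def axes(yaw=YAW):
    return R.from_euler('ZY',[yaw,-np.radians(35)]).as_matrix()  # columns panel x,y,z
E
python3 - <<'E'
from h import *
A=axes();print(A.round(3)); O=np.array([.5554,.139,.0873])
for n,box in [('top',(205,340,140,235)),('scene',(225,360,140,275))]:
    f=np.load(n+'0.npz'); im,d=f['im'],f['d']; c=env.get_calibration(n)
    V,U=np.mgrid[0:420,0:560]; P=w(c,d,U,V); Q=(P-O)@A
    hsv=cv2.cvtColor(im,cv2.COLOR_RGB2HSV); b=(U>box[0])&(U<box[1])&(V>box[2])&(V<box[3])
    on=b&(abs(Q[...,2])<.0035)&(abs(Q[...,0])<.06)
    q=Q[on]
    print(n,'offs',np.median(q[:,2]), 'tilt',np.linalg.lstsq(np.c_[q[:,:2],np.ones(len(q))],q[:,2],rcond=None)[0])
    for x in np.arange(-.05,.06,.02):
        k=q[abs(q[:,0]-x)<.008,1]; print(' x',x.round(3),'y',np.percentile(k,[0,1,99,100]).round(4))
    for y in [-.02,.02,.1,.12]:
        k=Q[b&(abs(Q[...,1]-y)<.006)&(abs(Q[...,2])<.0035),0]; print(' y',y,'x',np.percentile(k,[0,2,98,100]).round(4))
    g=b&(hsv[...,0]>55)&(hsv[...,0]<80)&(hsv[...,1]>120)&(abs(Q[...,2]-.013)<.004)&(Q[...,1]>0)
    k=Q[g]; print('key',g.sum(),k.mean(0).round(4),((k.min(0)+k.max(0))/2).round(4))
    o=b&(hsv[...,0]>=3)&(hsv[...,0]<=18)&(hsv[...,1]>150)&(Q[...,2]>.046)
    k=Q[o]; print('bar',o.sum(),k.mean(0).round(4),k.min(0).round(4),k.max(0).round(4))
    wh=b&(abs(Q[...,2]-.0225)<.003)&(abs(Q[...,0])<.05)
    k=Q[wh]; print('cover y',np.percentile(k[:,1],[0,1,99,100]).round(4),'x',np.percentile(k[:,0],[1,99]))
E
```

```text
[[ 0.81   0.149 -0.567]
 [-0.122  0.989  0.086]
 [ 0.574  0.     0.819]]
top offs 0.0011653033059038941 tilt [ 0.00082502 -0.00032284  0.00099543]
 x -0.05 y [-0.1236 -0.1212  0.1344  0.1356]
 x -0.03 y [-0.1229 -0.1218  0.1341  0.1345]
 x -0.01 y [-0.1234 -0.1225  0.134   0.1347]
 x 0.01 y [-0.1236 -0.1217  0.1348  0.136 ]
 x 0.03 y [-0.1229 -0.1223  0.1351  0.1363]
 x 0.05 y [-0.1235 -0.1214  0.1336  0.1362]
 y -0.02 x [-0.0692 -0.0682  0.0748  0.0749]
 y 0.02 x [-0.0674 -0.0649  0.0718  0.0738]
 y 0.1 x [-0.145  -0.0681  0.0688  0.0762]
 y 0.12 x [-0.1491 -0.1476  0.0691  0.0741]
key 93 [-0.0006  0.0704  0.0141] [-0.0017  0.07    0.0133]
bar 88 [ 0.0012 -0.0388  0.0519] [-0.03   -0.0437  0.0467] [ 0.0295 -0.0338  0.0571]
cover y [-0.0948 -0.0937  0.0161  0.0172] x [-0.0487333   0.04934491]
scene offs 0.001093183231303145 tilt [0.00097438 0.00046018 0.00092054]
 x -0.05 y [-0.1281 -0.1261  0.1334  0.2951]
 x -0.03 y [-0.1274 -0.1265  0.1317  0.1356]
 x -0.01 y [-0.1272 -0.1261  0.1302  0.1349]
 x 0.01 y [-0.1307 -0.1277  0.131   0.1324]
 x 0.03 y [-0.2633 -0.2624  0.131   0.1339]
 x 0.05 y [-0.2954 -0.2852  0.1297  0.1356]
 y -0.02 x [-0.1612 -0.1594  0.1143  0.1151]
 y 0.02 x [-0.1566 -0.1553  0.1146  0.1168]
 y 0.1 x [-0.0685 -0.0652  0.0657  0.0686]
 y 0.12 x [-0.0687 -0.0659  0.0683  0.074 ]
key 90 [-0.0002  0.0644  0.0133] [-0.0009  0.0645  0.013 ]
bar 117 [ 0.0015 -0.0509  0.0573] [-0.0286 -0.9103  0.046 ] [ 0.1772 -0.036   0.887 ]
cover y [-0.2694 -0.265   0.0142  0.0646] x [-0.0493726   0.04925505]
```

```bash
cat >> h.py <<'E'
O=np.array([.5557,.1425,.087])
def tgtR(yaw=YAW):
    A=axes(yaw); return np.c_[A[:,1],A[:,0],-A[:,2]]
def go(*pts):
    s=env.get_state(); R0=q2R(s['orientation']).as_matrix(); p=s['tcp_pos']; T=tgtR()
    print('t',s['clock'],'panel',((p-O)@axes()*1000).round(1),'F',(s['wrist_force']@axes()).round(1),'gap',s['finger_gap'])
    print('rot',np.degrees(R.from_matrix(R0.T@T).as_rotvec()).round(2))
    for q in pts:
        W=O+axes()@(np.array(q)/1000); print(q,W.round(3),'shift cm',((W-p)@R0*100).round(2))
E
python3 -c "
from h import *
go((-40,-77,150),(0,-77,80),(0,-77,30))"
```

```text
t 0.1 panel [-257.   339.2  355.1] F [ 0.4 -0.5 -0. ] gap 0.08547551604592578
rot [-29.37 -23.89  75.96]
(-40, -77, 150) [0.427 0.084 0.187] shift cm [-37.21 -34.92   4.4 ]
(0, -77, 80) [0.499 0.073 0.153] shift cm [-44.36 -33.46   7.84]
(0, -77, 30) [0.527 0.069 0.112] shift cm [-47.17 -32.89  11.93]
```

{"api": "carry_out", "payload": {
  "steps": [
    [[-4,-3,9.5],[-4.6,-4.4,0.5],255],
    [[-7.5,-6,19],[-9.3,-8.7,1],255],
    [[-11,-9,28.5],[-14,-13,1.6],255],
    [[-15,-12,38],[-18.6,-17.5,2.2],255],
    [[-18.5,-15,47.5],[-23.3,-21.8,2.8],255],
    [[-22,-18,57],[-28,-26.2,3.3],255],
    [[-25.8,-21,66.5],[-32.6,-30.6,3.9],255],
    [[-29.4,-23.9,76],[-37.2,-34.9,4.4],255]
  ],
  "force": 40
}}

```text
clock: 1.1
tcp_pos: [0.4214, 0.0937, 0.188]
orientation: [0.229, 0.725, 0.619, 0.198]
wrist_force: [1.5, -0.7, -0.3]
finger_gap: 0.0002
grip_force: 0.0
```

```bash
python3 -c "
from h import *
go((-40,-77,150),(0,-77,80),(0,-77,30),(0,60,30))"
```

```text
t 1.1 panel [-44.8 -68.3 154.7] F [ 1.1 -0.5 -1.2] gap 0.00017058408583695925
rot [ 0.2   0.01 -0.39]
(-40, -77, 150) [0.427 0.084 0.187] shift cm [-0.86  0.49  0.48]
(0, -77, 80) [0.499 0.073 0.153] shift cm [-0.83  4.46  7.49]
(0, -77, 30) [0.527 0.069 0.112] shift cm [-0.83  4.45 12.49]
(0, 60, 30) [0.548 0.204 0.112] shift cm [12.87  4.35 12.49]
```

{"api": "carry_out", "payload": {
  "steps": [
    [[0,0,0],[0,2,3],255],
    [[0,0,0],[0,4,6],255],
    [[0,0,0],[0,4,9],255],
    [[0,0,0],[0,4,11],255],
    [[0,0,0],[0,4,12],255],
    [[0,0,0],[0,4,12],255],
    [[0,0,0],[0,4,12],255],
    [[0,0,0],[0,4,12],255]
  ]
}}

```text
clock: 2.1
tcp_pos: [0.5223, 0.0807, 0.114]
orientation: [0.228, 0.723, 0.621, 0.198]
wrist_force: [-0.2, 0.3, 0.5]
finger_gap: -0.0
grip_force: 0.0
```

Run:
```python
from h import *
go((0,-77,30))
im,d,c=snap('top'); a=cv2.resize(im[130:240,200:350],None,fx=5,fy=5,interpolation=cv2.INTER_CUBIC)
im,d,c=snap('scene'); b=cv2.resize(im[140:270,220:370],None,fx=4,fy=4,interpolation=cv2.INTER_CUBIC)
cv2.imwrite('pics/t1.png',b[:,:,::-1])
```

```text
t 2.1 panel [ -4.  -66.1  35.7] F [0.1 0.3 0.6] gap -8.599775858250637e-06
rot [ 0.14 -0.1  -0.1 ]
(0, -77, 30) [0.527 0.069 0.112] shift cm [-1.09  0.4   0.57]
```

View pics/t1.png

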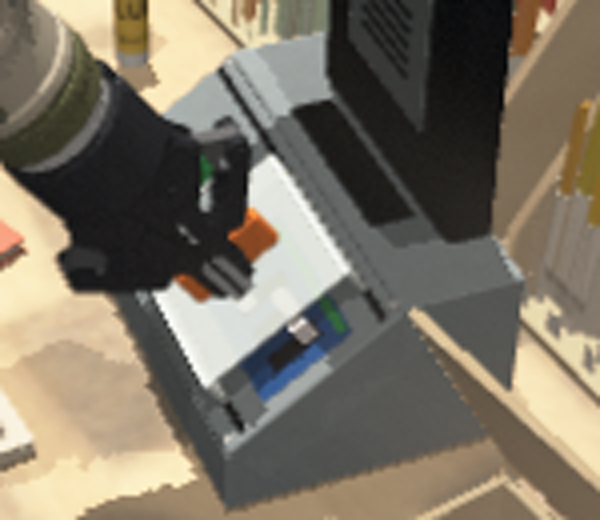

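The finger is just right of the bar and not touching it. The switch showing at (300,328) is sw4, which looks on. Now I'll push the cover left.

{"api": "carry_out", "payload": {
  "steps": [
    [[0,0,0],[2,0,0],255],
    [[0,0,0],[4,0,0],255],
    [[0,0,0],[6,0,0],255],
    [[0,0,0],[8,0,0],255],
    [[0,0,0],[10,0,0],255],
    [[0,0,0],[11,0,0],255],
    [[0,0,0],[11.5,0,0],255],
    [[0,0,0],[11.5,0,0],255]
  ]
}}

```text
clock: 3.2
tcp_pos: [0.5394, 0.1943, 0.1133]
orientation: [0.228, 0.723, 0.621, 0.197]
wrist_force: [0.7, 0.4, 0.2]
finger_gap: 0.0004
grip_force: 0.0
```

```bash
python3 -c "
from h import *
go((0,47,30))"
```

```text
t 3.2 panel [-4.5 48.8 35.3] F [ 0.7  0.5 -0.2] gap 0.00036105978579748557
rot [ 0.06 -0.11 -0.09]
(0, 47, 30) [0.546 0.192 0.112] shift cm [-0.18  0.45  0.53]
```

{"api": "carry_out", "payload": {
  "steps": [
    [[0,0,0],[0.3,0,0],255],
    [[0,0,0],[0.6,0,0],255],
    [[0,0,0],[0.8,0,0],255],
    [[0,0,0],[0.8,0,0],255],
    [[0,0,0],[0.8,0,0],255],
    [[0,0,0],[0.8,0,0],255],
    [[0,0,0],[0.8,0,0],255],
    [[0,0,0],[0.8,0,0],255]
  ]
}}

```text
clock: 4.2
tcp_pos: [0.5393, 0.195, 0.1132]
orientation: [0.233, 0.725, 0.619, 0.192]
wrist_force: [-9.9, -21.3, 14.2]
finger_gap: -0.0
grip_force: 11.4
```

Run:
```python
from h import *
go((0,47,30))
im,d,c=snap('top'); np.savez('top2.npz',im=im,d=d)
im,d,c=snap('scene'); np.savez('scene2.npz',im=im,d=d)
b=cv2.resize(im[140:270,220:370],None,fx=4,fy=4,interpolation=cv2.INTER_CUBIC)
cv2.imwrite('pics/t2.png',b[:,:,::-1])
```

```text
t 4.2 panel [-4.7 49.5 35.3] F [  2.7 -22.5  15.4] gap -2.685502617585294e-05
rot [ 0.14  0.81 -0.24]
(0, 47, 30) [0.546 0.192 0.112] shift cm [-0.24  0.47  0.53]
```

View pics/t2.png

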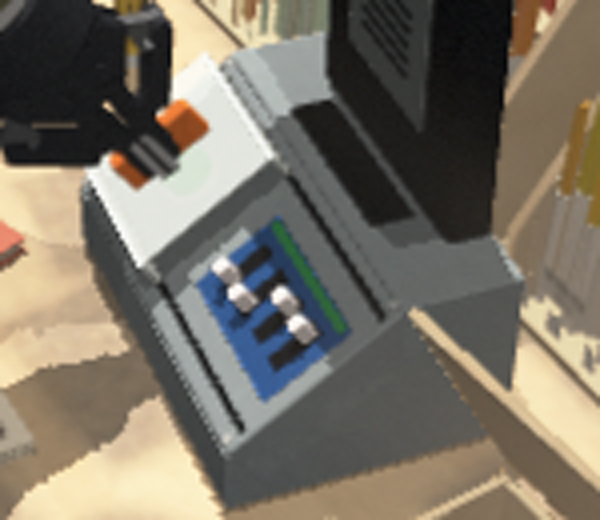

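The cover is fully open against its stop. The knobs are at sw1 (225,268) off, sw2 (240,297) off, sw3 (285,300) on and sw4 (300,330) on. So sw1 needs to go up and sw3 down. I'll measure the knobs.

Run:
```python
from h import *
for n in ['top','scene']:
    f=np.load(n+'2.npz'); im,d=f['im'],f['d']; c=env.get_calibration(n)
    V,U=np.mgrid[0:420,0:560]; Q=(w(c,d,U,V)-O)@axes()
    m=(Q[...,2]>.013)&(Q[...,2]<.021)&(abs(Q[...,0])<.025)&(Q[...,1]>-.12)&(Q[...,1]<-.01)&(im.min(2)>100)
    k,l,st,ce=cv2.connectedComponentsWithStats(m.astype(np.uint8))
    for i in range(1,k):
        if st[i,4]>=5: q=Q[l==i]; print(n,st[i,4],(q.mean(0)*1000).round(1),((q.min(0)+q.max(0))*500).round(1))
```

```text
top 13 [ 10.5 -72.7  17.7] [  9.4 -73.1  17.3]
top 9 [  9.3 -95.9  16.4] [  9.1 -96.7  16.6]
top 15 [ -9.7 -25.3  17.3] [-10.1 -25.1  17.1]
top 13 [ -9.7 -49.   17.9] [-10.3 -48.9  17. ]
scene 15 [-10.8 -27.9  16.9] [-10.7 -27.8  16.7]
scene 17 [-11.3 -53.3  16.3] [-11.  -52.4  16.8]
scene 20 [  9.2 -78.   17. ] [  9.  -77.8  16.9]
scene 19 [   9.1 -101.7   17.4] [   9.2 -100.5   16.7]
```

{"api": "carry_out", "payload": {
  "steps": [
    [[0,0,0],[-4,-0.5,0],255],
    [[0,0,0],[-8.3,-3,0],255],
    [[0,0,0],[-8.3,-3.5,0],255],
    [[0,0,0],[-8.3,-3.5,1],255],
    [[0,0,0],[-8.3,-3.5,2],255],
    [[0,0,0],[-8.3,-3.5,2.7],255],
    [[0,0,0],[-8.3,-3.5,2.7],255],
    [[0,0,0],[-8.3,-3.5,2.7],255]
  ]
}}

```text
clock: 5.3
tcp_pos: [0.5152, 0.1223, 0.0707]
orientation: [0.228, 0.723, 0.622, 0.197]
wrist_force: [-0.6, 0.5, -0.1]
finger_gap: 0.0005
grip_force: 0.0
```

```bash
python3 -c "
from h import *
go((-40,-26,7),(-8,-26,7))"
```

```text
t 5.3 panel [-39.7 -26.    7.9] F [-0.6  0.4  0.3] gap 0.000539515519608723
rot [ 0.03 -0.08 -0.08]
(-40, -26, 7) [0.515 0.122 0.07 ] shift cm [ 0.   -0.03  0.09]
(-8, -26, 7) [0.541 0.118 0.088] shift cm [0.01 3.17 0.09]
```

{"api": "carry_out", "payload": {
  "steps": [
    [[0,0,0],[0,0.8,0.1],255],
    [[0,0,0],[0,1.5,0.1],255],
    [[0,0,0],[0,2.2,0.1],255],
    [[0,0,0],[0,2.8,0.1],255],
    [[0,0,0],[0,3.1,0.1],255],
    [[0,0,0],[0,3.1,0.1],255],
    [[0,0,0],[0,3.1,0.1],255],
    [[0,0,0],[0,3.1,0.1],255]
  ]
}}

```text
clock: 6.3
tcp_pos: [0.5392, 0.1183, 0.0866]
orientation: [0.227, 0.723, 0.622, 0.196]
wrist_force: [-4.8, 1.3, -0.5]
finger_gap: -0.0003
grip_force: 2.3
```

Run:
```python
from h import *
go((-9,-26,7))
for n in ['scene']:
    im,d,c=snap(n)
    V,U=np.mgrid[0:420,0:560]; Q=(w(c,d,U,V)-O)@axes()
    m=(Q[...,2]>.013)&(Q[...,2]<.021)&(abs(Q[...,0])<.025)&(Q[...,1]>-.12)&(Q[...,1]<-.01)&(im.min(2)>100)
    k,l,st,ce=cv2.connectedComponentsWithStats(m.astype(np.uint8))
    for i in range(1,k):
        if st[i,4]>=5: q=Q[l==i]; print(n,st[i,4],(q.mean(0)*1000).round(1))
```

```text
t 6.3 panel [-10.7 -26.4   7. ] F [-4.3  0.6  2.4] gap -0.00031162296255063436
rot [-0.12 -0.08 -0.06]
(-9, -26, 7) [0.541 0.118 0.088] shift cm [ 0.04  0.17 -0.  ]
scene 16 [  9.2 -28.6  17.1]
scene 17 [-11.3 -52.4  17.2]
scene 17 [  8.8 -77.7  16.9]
scene 20 [   9.2 -101.8   17.1]
```

{"api": "carry_out", "payload": {
  "steps": [
    [[0,0,0],[0,-0.8,0],255],
    [[0,0,0],[0,-0.8,-3],255],
    [[0,0,0],[-2.5,2,-3],255],
    [[0,0,0],[-4.9,5.1,-3],255],
    [[0,0,0],[-4.9,5.1,-3],255],
    [[0,0,0],[-4.9,5.1,-1.5],255],
    [[0,0,0],[-4.9,5.1,0],255],
    [[0,0,0],[-4.9,5.1,0],255]
  ]
}}

```text
clock: 7.35
tcp_pos: [0.5735, 0.0636, 0.1153]
orientation: [0.227, 0.724, 0.622, 0.196]
wrist_force: [-0.0, 0.5, -0.0]
finger_gap: -0.0004
grip_force: 0.0
```

```bash
python3 -c "
from h import *
go((42,-75,7),(9,-75,7))"
```

```text
t 7.35 panel [ 40.3 -75.3   6.3] F [-0.1  0.5  0.1] gap -0.0004195659335896131
rot [-0.1  -0.05 -0.08]
(42, -75, 7) [0.575 0.064 0.117] shift cm [ 0.03  0.17 -0.07]
(9, -75, 7) [0.548 0.068 0.098] shift cm [ 0.03 -3.13 -0.06]
```

{"api": "carry_out", "payload": {
  "steps": [
    [[0,0,0],[0,-0.8,0],255],
    [[0,0,0],[0,-1.5,0],255],
    [[0,0,0],[0,-2.2,0],255],
    [[0,0,0],[0,-2.8,0],255],
    [[0,0,0],[0,-3.1,0],255],
    [[0,0,0],[0,-3.1,0],255],
    [[0,0,0],[0,-3.1,0],255],
    [[0,0,0],[0,-3.1,0],255]
  ]
}}

```text
clock: 8.35
tcp_pos: [0.5499, 0.0672, 0.0995]
orientation: [0.228, 0.723, 0.621, 0.197]
wrist_force: [-0.8, -0.3, -0.1]
finger_gap: -0.0001
grip_force: 0.0
```

{"api": "carry_out", "payload": {
  "steps": [
    [[0,0,0],[0,0.8,0],255],
    [[0,0,0],[0,0.8,-3],255],
    [[0,0,0],[0,0.8,-6],255],
    [[0,0,0],[0,-1,-7],255],
    [[0,0,0],[0,-1,-7],255],
    [[0,0,0],[0,-1,-7],255],
    [[0,0,0],[0,-1,-7],255],
    [[0,0,0],[0,-1,-7],255]
  ]
}}

```text
clock: 9.35
tcp_pos: [0.5021, 0.0742, 0.1506]
orientation: [0.228, 0.723, 0.621, 0.197]
wrist_force: [-0.4, -0.3, -0.8]
finger_gap: 0.0005
grip_force: 0.0
```

Run:
```python
from h import *
go((0,95,75))
for n in ['scene','top']:
    im,d,c=snap(n)
    V,U=np.mgrid[0:420,0:560]; Q=(w(c,d,U,V)-O)@axes()
    m=(Q[...,2]>.013)&(Q[...,2]<.021)&(abs(Q[...,0])<.025)&(Q[...,1]>-.12)&(Q[...,1]<-.01)&(im.min(2)>100)
    k,l,st,ce=cv2.connectedComponentsWithStats(m.astype(np.uint8))
    for i in range(1,k):
        if st[i,4]>=5: q=Q[l==i]; print(n,st[i,4],(q.mean(0)*1000).round(1))
```

```text
t 9.35 panel [  1.5 -75.5  76.6] F [-0.8 -0.4 -0.4] gap 0.0005326575042644364
rot [ 0.03 -0.06 -0.11]
(0, 95, 75) [0.527 0.243 0.148] shift cm [17.05 -0.18  0.18]
scene 19 [  8.6 -29.   16.5]
scene 17 [-10.5 -53.4  17.7]
scene 19 [-10.4 -77.7  17.5]
scene 17 [   8.9 -101.2   16.9]
top 13 [ 10.1 -25.3  17.5]
top 15 [  9.9 -97.   17.7]
top 16 [-10.  -49.   17.6]
```

{"api": "carry_out", "payload": {
  "steps": [
    [[0,0,0],[5,0,0],255],
    [[0,0,0],[10,0,0],255],
    [[0,0,0],[15,0,0],255],
    [[0,0,0],[17,0,0],255],
    [[0,0,0],[17,0,0.5],255],
    [[0,0,0],[17,0,3],255],
    [[0,0,0],[17,0,4.4],255],
    [[0,0,0],[17,0,4.4],255]
  ]
}}

```text
clock: 10.45
tcp_pos: [0.5517, 0.2372, 0.1136]
orientation: [0.228, 0.724, 0.621, 0.196]
wrist_force: [-0.7, -0.6, 0.2]
finger_gap: 0.0
grip_force: 0.0
```

```bash
python3 -c "
from h import *
go((0,95,33),(0,-46,33))"
```

```text
t 10.45 panel [ 0.5 93.1 32.2] F [-0.4 -0.7  0.5] gap 4.78797903346841e-06
rot [-0.07  0.06 -0.13]
(0, 95, 33) [0.551 0.239 0.114] shift cm [ 0.19 -0.05 -0.08]
(0, -46, 33) [0.53  0.1   0.114] shift cm [-1.391e+01 -1.000e-02 -7.000e-02]
```

{"api": "carry_out", "payload": {
  "steps": [
    [[0,0,0],[-2.2,0,0],255],
    [[0,0,0],[-4.6,0,0],255],
    [[0,0,0],[-7,0,0],255],
    [[0,0,0],[-9.4,0,0],255],
    [[0,0,0],[-11.8,0,0],255],
    [[0,0,0],[-13.4,0,0],255],
    [[0,0,0],[-14.2,0,0],255],
    [[0,0,0],[-14.4,0,0],255]
  ]
}}

```text
clock: 11.45
tcp_pos: [0.5312, 0.1006, 0.1159]
orientation: [0.224, 0.722, 0.623, 0.202]
wrist_force: [1.5, 20.0, -2.0]
finger_gap: -0.0003
grip_force: 10.1
```

{"api": "carry_out", "payload": {
  "steps": [
    [[0,0,0],[-0.1,0,0],255],
    [[0,0,0],[-0.1,0,0],255],
    [[0,0,0],[-0.1,0,0],255],
    [[0,0,0],[-0.1,0,0],255],
    [[0,0,0],[-0.1,0,0],255],
    [[0,0,0],[-0.1,0,0],255],
    [[0,0,0],[-0.1,0,0],255],
    [[0,0,0],[-0.1,0,0],255]
  ]
}}

```text
clock: 12.45
tcp_pos: [0.5312, 0.1007, 0.1158]
orientation: [0.224, 0.721, 0.624, 0.202]
wrist_force: [1.3, 18.2, -2.0]
finger_gap: 0.0002
grip_force: 9.1
```

Run:
```python
from h import *
go((0,65,33))
im,d,c=snap('scene')
b=cv2.resize(im[140:270,220:370],None,fx=4,fy=4,interpolation=cv2.INTER_CUBIC)
cv2.imwrite('pics/t3.png',b[:,:,::-1])
```

```text
t 12.45 panel [  1.8 -45.   33.9] F [-2.4 18.2 -0.8] gap 0.00024348645727332354
rot [ 0.08 -0.83  0.04]
(0, 65, 33) [0.547 0.21  0.114] shift cm [11.   -0.17  0.25]
```

View pics/t3.png

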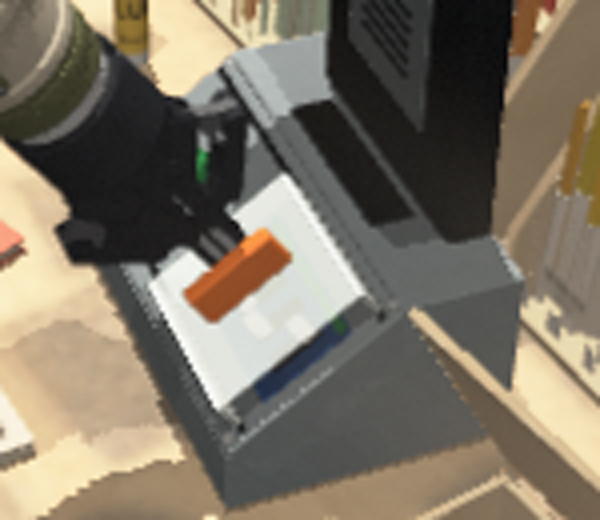

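{"api": "carry_out", "payload": {
  "steps": [
    [[0,0,0],[3,0,0],255],
    [[0,0,0],[7,0,0],255],
    [[0,0,0],[11,0,0],255],
    [[0,0,0],[11.4,0,0],255],
    [[0,0,0],[11.4,0,0],255],
    [[0,0,0],[11.4,0,0.8],255],
    [[0,0,0],[11.4,0,1.5],255],
    [[0,0,0],[11.4,0,1.5],255]
  ]
}}

```text
clock: 13.5
tcp_pos: [0.556, 0.2057, 0.1019]
orientation: [0.228, 0.724, 0.621, 0.196]
wrist_force: [-0.4, -0.0, -0.1]
finger_gap: 0.0001
grip_force: 0.0
```

```bash
python3 -c "
from h import *
go((0,65,5))"
```

```text
t 13.5 panel [ 1.  62.5 17.4] F [-0.4 -0.1  0.2] gap 0.00013678277928721902
rot [-0.01  0.01 -0.15]
(0, 65, 5) [0.563 0.207 0.091] shift cm [ 0.25 -0.1   1.24]
```

{"api": "carry_out", "payload": {
  "steps": [
    [[0,0,0],[0.2,-0.1,0.3],255],
    [[0,0,0],[0.2,-0.1,0.6],255],
    [[0,0,0],[0.2,-0.1,0.9],255],
    [[0,0,0],[0.2,-0.1,1.1],255],
    [[0,0,0],[0.2,-0.1,1.3],255],
    [[0,0,0],[0.2,-0.1,1.4],255],
    [[0,0,0],[0.2,-0.1,1.4],255],
    [[0,0,0],[0.2,-0.1,1.4],255]
  ]
}}

```text
clock: 14.5
tcp_pos: [0.5615, 0.2081, 0.0942]
orientation: [0.229, 0.722, 0.622, 0.198]
wrist_force: [-42.1, -2.1, 46.1]
finger_gap: 0.0001
grip_force: 30.6
```

```bash
python3 -c "
from h import *
go((0,65,5))"
```

```text
t 14.5 panel [ 0.8 65.7  8.2] F [-7.4 -8.4 61.5] gap 0.0001338913940444444
rot [ 0.22 -0.08  0.01]
(0, 65, 5) [0.563 0.207 0.091] shift cm [-0.07 -0.08  0.32]
```

Fully pressed: the tip stopped at 8 mm and the force rose to 61 N. I'll retract now.

{"api": "carry_out", "payload": {
  "steps": [
    [[0,0,0],[0,0,-1],255],
    [[0,0,0],[0,0,-4],255],
    [[0,0,0],[0,0,-8],255],
    [[0,0,0],[0,0,-12],255],
    [[0,0,0],[0,0,-15],255],
    [[0,0,0],[0,0,-15],255],
    [[0,0,0],[0,0,-15],255],
    [[0,0,0],[0,0,-15],255]
  ]
}}

```text
clock: 15.5
tcp_pos: [0.4781, 0.2199, 0.212]
orientation: [0.227, 0.724, 0.622, 0.196]
wrist_force: [-0.1, 1.4, 0.1]
finger_gap: 0.0001
grip_force: 0.0
```

Run:
```python
from h import *
go((0,65,150))
im,d,c=snap('scene'); V,U=np.mgrid[0:420,0:560]; Q=(w(c,d,U,V)-O)@axes()
hsv=cv2.cvtColor(im,cv2.COLOR_RGB2HSV)
g=(hsv[...,0]>55)&(hsv[...,0]<80)&(hsv[...,1]>120)&(abs(Q[...,0])<.02)&(abs(Q[...,1]-.064)<.025)&(abs(Q[...,2])<.03)
print('key',g.sum(),Q[g].mean(0) if g.any() else '')
b=cv2.resize(im[140:270,220:370],None,fx=4,fy=4,interpolation=cv2.INTER_CUBIC)
cv2.imwrite('pics/t4.png',b[:,:,::-1])
```

```text
t 15.5 panel [ -0.6  65.  153. ] F [-0.2  1.3  0.2] gap 0.00010613211403236426
rot [-0.05 -0.   -0.09]
(0, 65, 150) [0.48 0.22 0.21] shift cm [0.   0.06 0.3 ]
key 102 [0.00035177 0.06050857 0.01323494]
```

View pics/t4.png

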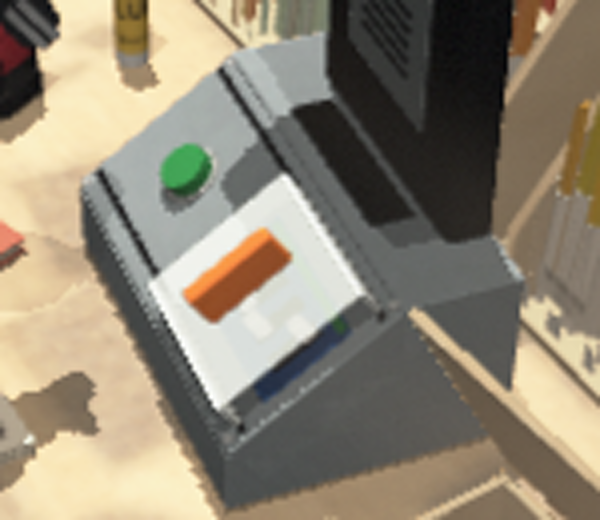

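The key at (187,170) is back up, the cover with its bar at (238,275) is shut, and the arm is clear.

```bash
python3 -c "
from h import *
print(env.hand_in())"
```

```text
the job is handed in; nothing more can be done
None
```

The job is handed in: the switches read on, off, off, on, the cover is shut, and the key was pressed to its stop and came back up. It took about 15.5 s of the 58 s, with no sign of contact with the hood; the judge's result was not returned.

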